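# Sign off the neighbourhood circular with the family seal

## Robot

A 6-joint arm with a two-finger parallel gripper is mounted at the origin on the work surface. World frame = base frame: x ahead of the robot, y to its left, z up, the work surface at z = 0. Lengths are in m, angles in rad, forces in N, time in s.
With the tool pointing down it reaches from about 0.4 to 0.825 m from the base axis. Payload 7 kg.
Tool frame: the origin (TCP) lies at the very end of the fingers, on their centre line; the grasp point (between the pads) lies arm.grip_point_offset behind it (arm.grip_point_offset is the distance from the TCP to the grasp point, in m); z points along the fingers, y is the line along which they close (so a half turn about z gives the same grasp; the last joint's range is limited). The gripper opens to 88 mm and grips with 3 to 60 N. Pads are 19 mm wide; open, the fingers measure 130 mm over their backs; the gripper's body (78 mm by 193 mm) begins 47 mm behind the grasp point.
Start: joints at [1.472, 0.359, 0.012, 0, -1.224, -0.288], TCP at [0.255, 0.625, 0.227] pointing down, gripper open.
Joint ranges: [-3.07, 3.07], [-1.43, 2.12], [-1.02, 1.25], [-3.03, 1.67], [-3.05, -0], [-3.03, 3.03]. Speed limits (rad/s): [2.39, 2.39, 3.01, 3.14, 3.14, 3.14].

## Interface

Orientations are given as [roll, pitch, yaw] about the fixed x, y, z axes, in that order (R = Rz(yaw) Ry(pitch) Rx(roll)).
In Python, from station import arm gives the robot as it stands.
- The arm moves only by the shell command python3 -m crank 'ROWS' [OPENING] [FORCE]. ROWS is JSON, a list of rows, each an object of numbers: "dx", "dy", "dz": the shift along the tool's x, y, z in cm; "wx", "wy", "wz": the turn, a rotation vector about the tool's x, y, z in degrees. A call has exactly 10 rows; each row is the pose to reach, as a shift and turn from the pose commanded when the call began, along the tool's axes at that moment; what a row does not reach only later rows make up. A row lasts 1/8 s, in which the tool goes at most 62.5 mm and 10.7 degrees, less where a joint would pass 70% of its speed; a pose out of reach is approached as far as the arm can. A call with a gripper value outside its range is refused whole. OPENING is the finger opening in cm, from 0 to 8.76, set as the call begins (- or left out, the last holds). The fingers move at their own pace and stop on an object; FORCE is the grip in N (left out, the last holds). Time passes only in rows, so rows that repeat a pose let the fingers close, or fill a call up. It gives the time, the measured TCP pose, the force, the opening and the grip force at its end, in the units of the state.
- arm.get_state(): the state, without advancing time (a new reading comes with each control period).
- arm.grab_frame(name): name is "side" or "top"; returns the picture (400x640x3 uint8, red, green, blue); there is no depth.
- arm.calibration(name): a dict with "fx", "fy", "cx", "cy" (pixels), "world_from_camera" (4x4, takes a point from camera to world coordinates). Camera axes: x right, y down, z forward; pixel columns grow to the right and rows downward; lengths in m; the calibration is good to about 2 mm. A picture is of the moment at which its call begins. calibration takes no time and is no camera call.
- arm.job_done(): hands the job in; it is judged then, once.
Trained networks look in the newest picture that a camera, given by its name, has taken for a name from the list of things; names that differ only in an ending like _2 or _b are one class to them, and where a whole thing is asked for, a point or a joint stands for the part that bears it (a point fixed in the world has none). Each returns a list of dicts, best first, with "confidence" (0 to 1); they miss things now and then, are a little off and sometimes report something else, mostly with a low value. They report only what shows in the picture. A call takes as long as a camera call. They do not tell look-alikes from the thing itself.
- arm.find_in(camera, query): "centre" ([x, y, z] in m, in world coordinates, good to about 4 mm: the middle of the surface that is visible of it).
- arm.masks_of(camera, query): "pixels" (400x640 bool, what is visible of it).
- arm.mark_of(camera, query): "centre" ([x, y, z] in m, in world coordinates, good to about 4 mm: a listed point, or the origin of a listed thing).
The state is a dict: "t": time; "q": joint angles; "qd": joint speeds; "joint_efforts": joint torques, N m; "eef_pos": TCP position; "ee_rot": TCP orientation; "force": force on the tool from outside, world axes, zero at the start; "moment": the same for the moment, N m; "width": finger opening in m; "gripper_force": force on a finger pad.
Only numpy, scipy, OpenCV 4.12 (cv2) and the standard library are available. Lean on these libraries where they do the work, as an engineer would, in place of code of your own. Each camera call takes 0.05 s, during which the arm holds its last target. There are 200 camera calls.

## Task

Take the pale wooden family seal out of its stand, ink it by dabbing its face flat on the red ink pad, and press it onto the middle of the one box on the clipped circular sheet that has not been stamped yet: upright, with the dark mark on the seal's side pointing to the head of the sheet (the end with the black clip), and with a light push of about 4 newtons. Let only the seal touch the pad and the sheet, and do not smudge the sheet outside that box, press hard, or disturb the other things. Finish while still gripping the seal and pressing it there; do not lift it or let go.

Things in the scene. Friction and masses are not known exactly. Their poses are not given: they have to be found in the camera images.
- seal: Loose. Family seal: pale boxwood cylinder, 18 mm diameter, 60 mm long, 13 to 25 g, upright, face down in either hole of the stand (top 40 mm clear). Origin: centre of its lower end, the stamping face; z up its axis; x points to the dark mark inlaid in its side (3 mm wide, top 24 mm of the side, carried on over the top from centre to rim).
- seal_mark (a point): Point on the dark mark on the seal's side, 9 mm out from the seal's axis along its x, 47 mm above the stamping face.
- stand: Fixed. Dark wooden seal stand, 112 mm (x) by 46 mm (y), 26 mm high, origin at the centre of its underside. Two vertical round holes of 21 mm diameter at x = -30 and +30 mm, 20 mm deep (floor 6 mm above the table); one holds the pale seal, the other the black one.
- black_seal: Loose. Another seal, black, diameter 18 mm, 45 mm long, upright in the other hole of the stand, origin at the centre of its lower end. Leave it alone.
- ink_pad: Red vermilion ink pad, a disc of 59 mm diameter, in an open round black case of 72 mm diameter fixed to the table. Case rim 14 mm above the table, pad top 16 mm above the table, flat and level. The pad is soft: it sinks straight down about 0.5 mm per newton, at most 4 mm. Origin on the pad's axis, 12 mm below its top.
- pad_top (a point): Centre of the ink pad's upper face, 16 mm above the table when not pressed.
- board: Fixed. Brown hardboard of the circular, 335 mm (x) by 235 mm (y), 5 mm thick, lying flat; origin at the centre of its underside; x points to the head of the sheet, where a black binder clip (22 by 41 mm, top 19 mm above the table) sits 160 mm from the origin.
- sheet: White sheet, 290 by 210 mm, on a soft mat on the board; its level upper face is 12 mm above the table. It sinks straight down about 0.5 mm per newton of push, at most 5 mm. It bears six boxes of 32 by 32 mm (2 rows along board x, 3 columns along y, grid centre 55 mm from the board's origin towards the foot); five hold a red round 18 mm stamp.
- empty_box: The one unstamped box of the six (any of them): white with a thin grey printed circle of 20 mm diameter. Origin: centre of the box on the sheet's upper face; x points to the head of the sheet (as the board's x), z up.
- frog: Loose. Green ceramic frog ornament, about 75 by 75 mm, 73 mm high, origin at the centre of its underside. Bystander.
- canister: Loose. Stainless steel canister with a hinged lid, diameter 98 mm, 141 mm high with its knob, origin at the centre of its underside. Bystander.
- pen_stand: Loose. Round aluminium pen stand with pens, diameter 76 mm, 98 mm high, pens to 170 mm, origin at the centre of its underside. Bystander.
- sanitizer: Loose. Pump bottle, diameter 62 mm, 172 mm high, origin at the centre of its underside. Bystander.
- coaster: Loose. Round wooden coaster, diameter 90 mm, 9 mm thick, origin at the centre of its underside. Bystander.
- ink_lid: Loose. Black lid of the ink case, diameter 76 mm, 12 mm high, lying upside down on the coaster, origin at the centre of its underside. Bystander.
Things that resemble listed ones, but are neither listed nor needed, are in the scene too. Of the things that look like the stand, take the one that is nearest to the robot's base at the start.

How it is judged:
On the way:
1. the seal's face is dabbed flat on the ink pad: the gripped seal pushes on the pad with more than 1 N, its face wholly on the pad (axis within 20 mm of the pad's centre), within 0.15 rad of upright (contact force between seal and ink_pad above 1 N and contact force between the fingers and seal above 1 N and horizontal distance between seal and pad_top below 0.02 m and angle between seal's own z axis and vertical below 0.15 rad), for 0.2 s.
At the end, for the whole second after the job is handed in: The fingers still grip the seal (over 2 N) and press it face down on the sheet with 1.5 to 8 N, at rest, within 5 mm of the middle of the empty box and 0.09 rad (5 degrees) of upright, its dark mark towards the head of the sheet within 0.26 rad (15 degrees), touching neither stand nor pad (contact force between seal and sheet between 1.5 and 8 N and contact force between the fingers and seal above 2 N and horizontal distance between seal and empty_box below 0.005 m and angle between seal's own z axis and vertical below 0.09 rad and height (world z) of seal_mark above 0.05 m and angle between the x axis of seal and the x axis of empty_box, either way round below 0.26 rad and x of seal_mark in the frame of empty_box above 0 m and linear speed of seal below 0.01 m/s and contact force between seal and ink_pad below 0.1 N and contact force between seal and stand below 0.1 N); the arm keeps its last pose, push and grip.
It fails at once if the seal is pressed hard (more than 15 N) on the sheet or on the ink pad (contact force between seal and sheet above 15 N or contact force between seal and ink_pad above 15 N).
It fails at once if the seal touches the sheet away from the empty box (more than 12 mm from its centre) (contact force between seal and sheet above 0.2 N and horizontal distance between seal and empty_box above 0.012 m).
It fails at once if the fingers or the arm press on the sheet or on the ink pad (contact force between any of the fingers, the arm and sheet above 1 N or contact force between any of the fingers, the arm and ink_pad above 1 N).
It fails at once if a bystander is moved by more than 20 mm, or the black seal by more than 10 mm (distance of any of frog, canister, pen_stand, sanitizer, coaster, ink_lid from where it was at the start of the episode above 0.02 m or distance of black_seal from where it was at the start of the episode above 0.01 m).
It also fails if it takes over 45 s, if anything falls off the work surface, if the arm or the gripper's body presses on something with over 40 N, if the wrist force passes 120 N, or if a joint passes its speed limit or range.

## Working session

There is one attempt and no reset: what is moved stays moved. The work goes in short steps, Python scripts to look and compute and a shell command to move; the robot and the scene stay as the last step left them, time stands still between calls to the robot, and variables do not carry over. Pictures are saved under pics/ and viewed, at most 10 in all, crops included, and the job is handed in when it is done.

```bash
mkdir -p pics; cat > h.py <<'E'
import numpy as np,cv2
from station import arm
def save(cam,name):
    im=arm.grab_frame(cam); cv2.imwrite(f'pics/{name}.png',im[:,:,::-1]); return im
def proj(cam,p):
    c=arm.calibration(cam);T=np.linalg.inv(np.array(c['world_from_camera']));q=T[:3,:3]@np.array(p)+T[:3,3]
    return np.array([c['fx']*q[0]/q[2]+c['cx'],c['fy']*q[1]/q[2]+c['cy']])
def at_z(cam,uv,z):
    c=arm.calibration(cam);T=np.array(c['world_from_camera']);d=T[:3,:3]@np.array([(uv[0]-c['cx'])/c['fx'],(uv[1]-c['cy'])/c['fy'],1])
    return T[:3,3]+d*(z-T[2,3])/d[2]
E
python3 - <<'E'
from h import *
np.set_printoptions(precision=4,suppress=True)
for c in('side','top'):
    save(c,c+'0'); print(c,np.array(arm.calibration(c)['world_from_camera'])[:3])
    for n in('seal','seal_mark','stand','pad_top','board','empty_box','black_seal'):
        print(n,[(np.round(d['centre'],3).tolist(),round(d['confidence'],2)) for d in arm.mark_of(c,n)])
print(arm.get_state(),arm.grip_point_offset)
E
```

```text
side [[-0.958   0.1768 -0.2256  0.9129]
 [ 0.2867  0.5998 -0.747   1.1376]
 [ 0.0032 -0.7804 -0.6253  1.0159]]
seal [([0.626, -0.519, 0.001], 0.6), ([0.49, 0.316, 0.008], 0.49), ([0.526, 0.069, 0.012], 0.33)]
seal_mark [([0.496, 0.307, 0.053], 0.57)]
stand [([0.593, 0.198, -0.005], 0.93), ([0.461, 0.302, 0.005], 0.88), ([0.435, 0.591, 0.001], 0.64)]
pad_top [([0.528, 0.067, 0.012], 0.62)]
board [([0.552, -0.258, -0.001], 0.82)]
empty_box []
black_seal [([0.376, 0.418, 0.002], 0.55), ([0.433, 0.296, 0.008], 0.44)]
top [[-0.0112 -0.9836  0.1798  0.2986]
 [-0.9999  0.0126  0.0067  0.0413]
 [-0.0088 -0.1797 -0.9837  1.6071]]
seal [([0.489, 0.312, 0.006], 0.48)]
seal_mark [([0.493, 0.31, 0.052], 0.4), ([0.462, 0.302, 0.001], 0.36)]
stand [([0.433, 0.589, -0.003], 0.85), ([0.596, 0.197, -0.001], 0.72), ([0.462, 0.302, 0.001], 0.64)]
pad_top [([0.523, 0.07, 0.018], 0.52)]
board [([0.545, -0.257, 0.002], 0.76)]
empty_box [([0.509, -0.256, 0.013], 0.45)]
black_seal [([0.431, 0.291, 0.004], 0.46)]
{'t': 0.8, 'q': array([ 1.4721,  0.3586,  0.0119,  0.    , -1.2241, -0.2881]), 'qd': array([-0.001 , -0.0008, -0.0003,  0.0008, -0.0018,  0.0012]), 'joint_efforts': array([ -0.0001, -58.2292,  29.3293,   7.0019,   0.0128,  -0.    ]), 'eef_pos': array([0.2546, 0.6251, 0.2266]), 'ee_rot': array([-3.1416, -0.    , -0.3868]), 'force': array([ 0.5993, -0.7637, -0.4879]), 'moment': array([ 0.0378, -0.0262,  0.0107]), 'gripper_force': 0.0, 'width': 0.08778815945525593} 0.0188
```

View pics/side0.png

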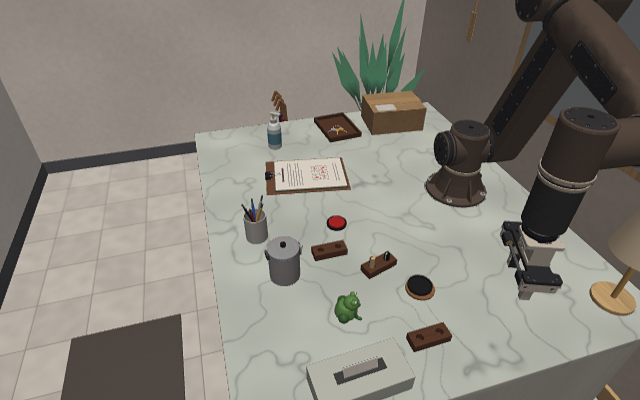

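View pics/top0.png

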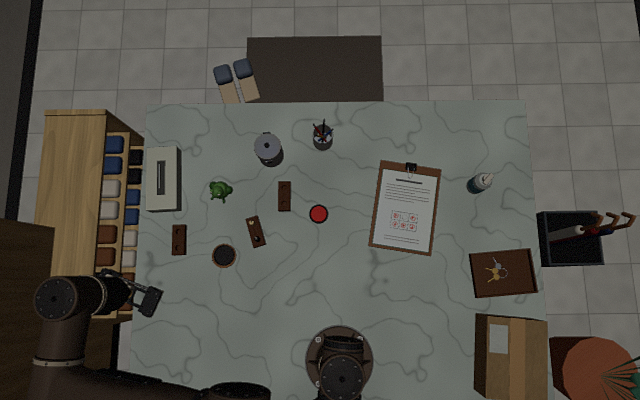

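The stand holding both seals is at top (256,231) and side (378,264). It is the nearest of the three look-alikes. The pad is at top (318,214), the sheet at (405,205) and the boxes near (404,221). Next I'll enlarge the crops.

```bash
python3 - <<'E'
import cv2,numpy as np
t=cv2.imread('pics/top0.png');s=cv2.imread('pics/side0.png')
f=lambda i,x,y,w,h:cv2.resize(i[y:y+h,x:x+w],(400,300),interpolation=cv2.INTER_CUBIC)
cv2.imwrite('pics/c0.png',np.vstack([np.hstack([f(t,236,216,40,30),f(t,382,203,48,36)]),np.hstack([f(s,358,246,40,30),f(s,296,156,48,36)])]))
E
```

```text
(no output)
```

View pics/c0.png

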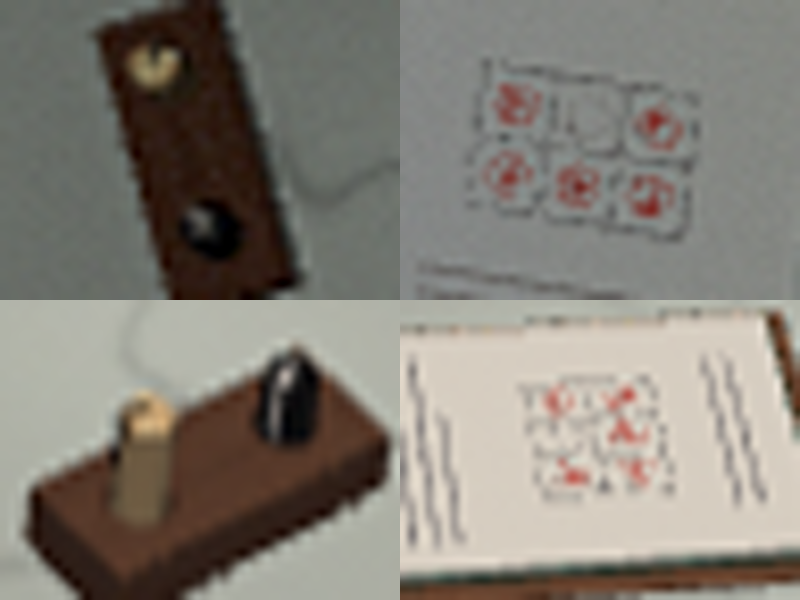

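The pale seal is at the +x/+y end of the stand. Its top is near top (251.3,222.1) and side (372.3,256.6), with the mark pointing roughly +x. The empty box is the middle one of the head row, near top (405.4,217.2).

```bash
cat > m.py <<'E'
from h import *
from scipy.optimize import least_squares
np.set_printoptions(precision=4,suppress=True)
def tri(a,b,x0=(.5,.2,.05)):
    r=least_squares(lambda p:np.r_[proj('top',p)-a,proj('side',p)-b],x0);return r.x,r.fun
if __name__=='__main__':
    print('sealtop',tri((251.25,222.05),(372.25,256.55)))
    print('fx',arm.calibration('top')['fx'],arm.calibration('side')['fx'])
    uv={}
    for c in('top','side'):
        im=cv2.imread(f'pics/{c}0.png').astype(float);red=np.clip(im[:,:,2]-im[:,:,:2].max(2)-25,0,None)
        def cen(m):
            y,x=np.nonzero(m>0);w=m[y,x];return np.array([(x*w).sum(),(y*w).sum()])/w.sum()
        p0=proj(c,(.526,.068,.016)).astype(int);m=(red>25)*1.;k=np.zeros_like(m);k[p0[1]-14:p0[1]+15,p0[0]-16:p0[0]+17]=1
        uv[c]=cen(m*k);print(c,'pad',uv[c],at_z(c,uv[c],.016))
        arm.grab_frame(c)
        for q,z in(('board',.005),('sheet',.012),('stand',.026)):
            for d in arm.masks_of(c,q)[:3]:
                mm=d['pixels'].astype(np.uint8);cs=max(cv2.findContours(mm,0,2)[0],key=cv2.contourArea)[:,0]
                w=np.array([at_z(c,p,z)[:2] for p in cs]);r=cv2.minAreaRect((w*1000).astype(np.float32));print(c,q,round(d['confidence'],2),np.round(r[0]+r[1]+(r[2],),1))
        # stamps
        b=np.array([[at_z(c,(u,v),.012)[:2] for u in range(640)] for v in range(400)])
        n=(np.hypot(b[...,0]-.50,b[...,1]+.257)<.09)&(red>0)
        y,x=np.nonzero(n);P=b[y,x];w=red[y,x]
        # grid model: centre,yaw,pitch
        def cost(p,full=False):
            cy,sy=np.cos(p[2]),np.sin(p[2]);S=np.array([[cy*i*p[3]/2-sy*j*p[4],sy*i*p[3]/2+cy*j*p[4]] for i in(1,-1) for j in(-1,0,1)])+p[:2]
            if full:return S
            S=np.delete(S,1,0);return (np.linalg.norm(P[:,None]-S,axis=2).min(1)*np.sqrt(w))
        r=least_squares(cost,[P[:,0].mean(),P[:,1].mean(),-.1 if 0 else 0.,.034,.034],x_scale=[.01,.01,.1,.01,.01])
        print(c,'grid',r.x,np.sqrt(2*r.cost/w.sum()),'\n',cost(r.x,True)[1])
    print(tri(uv['top'],uv['side']))
    print('box manual top',at_z('top',(405.4,217.2),.012))
E
python3 m.py
```

```text
sealtop (array([0.4908, 0.3099, 0.0622]), array([-0.0111,  0.0208, -0.02  , -0.0031]))
fx 429.77481681928157 421.50638321721027
top pad [318.0718 213.4051] [0.5261 0.0684 0.016 ]
top board 0.91 [ 553.1 -261.1  236.5  343.6   79.5]
top board 0.72 [831.7  48.5  74.1 113.7  89.2]
top sheet 0.59 [ 535.9 -257.6  209.9  292.9   79.8]
top stand 0.8 [437.2 581.7 114.7  51.9   2.6]
top stand 0.77 [592.5 196.9 114.5  48.5   0.1]
top stand 0.63 [459.7 298.7 114.1  47.8  15.4]Traceback (most recent call last):
  File "m.py", line 22, in <module>
    b=np.array([[at_z(c,(u,v),.012)[:2] for u in range(640)] for v in range(400)])
                 ~~~~^^^^^^^^^^^^^^
  File "h.py", line 9, in at_z
    c=arm.calibration(cam);T=np.array(c['world_from_camera']);d=T[:3,:3]@np.array([(uv[0]-c['cx'])/c['fx'],(uv[1]-c['cy'])/c['fy'],1])
ValueError: time passes only in moves, steps and waits
```

```bash
python3 - <<'E'
s=open('h.py').read()
s=s.replace("def save","import functools\n@functools.lru_cache\ndef cal(c): return arm.calibration(c)\ndef save",1).replace("c=arm.calibration(cam)","c=cal(cam)")
open('h.py','w').write(s)
s=open('m.py').read().replace("-.1 if 0 else 0.","-.18").replace("arm.calibration('top')","cal('top')").replace("arm.calibration('side')","cal('side')")
open('m.py','w').write(s)
E
python3 m.py
```

```text
sealtop (array([0.4908, 0.3099, 0.0622]), array([-0.0111,  0.0208, -0.02  , -0.0031]))
fx 429.77481681928157 421.50638321721027
top pad [318.0718 213.4051] [0.5261 0.0684 0.016 ]
top board 0.6 [ 552.5 -259.3  237.6  344.    80.1]
top sheet 0.87 [ 537.8 -257.5  210.4  291.9   80.3]
top stand 0.85 [592.5 195.3 114.6  52.7   0.1]
top stand 0.65 [435.7 583.3 112.3  55.2   2.6]
top stand 0.58 [ 635.  -540.    54.9  102.5   25.7]
top grid [ 0.4951 -0.2491 -0.165   0.0337  0.0322] 0.005759661064516163 
 [ 0.5118 -0.2519]
side pad [336.3961 221.5519] [0.528  0.0737 0.016 ]
side board 0.65 [ 552.4 -253.9  244.7  337.5   79.1]
side sheet 0.95 [ 536.9 -248.8  226.3  295.4   78.4]
side stand 0.85 [468.  314.1 134.3  68.7  18. ]
side stand 0.77 [440.8 594.  127.8  66.9   2.5]
side stand 0.74 [599.1 209.8 121.6  72.9   0.4]
side grid [ 0.4965 -0.2478 -0.1621  0.0321  0.0322] 0.006564263219371834 
 [ 0.5124 -0.2504]
(array([0.5264, 0.0686, 0.0114]), array([-0.0367,  0.0783, -0.0812, -0.0163]))
box manual top [ 0.5083 -0.2575  0.012 ]
```

```bash
cat > d.py <<'E'
# usage: d.py x y z yaw_deg -> tool-frame shift (cm) and wz (deg)
import sys
from h import *
x,y,z,yaw=map(float,sys.argv[1:])
s=arm.get_state();r,p,a=s['ee_rot'];from scipy.spatial.transform import Rotation as R
M=R.from_euler('xyz',[r,p,a]);print('d cm',np.round(M.inv().apply(np.array([x,y,z])-s['eef_pos'])*100,2),'w',np.round((M.inv()*R.from_euler('xyz',[np.pi,0,np.radians(yaw)])).as_rotvec(degrees=True),2),'t',s['t'],np.round(s['q'],2))
E
python3 d.py .490 .3095 .15 15.5
python3 -m crank '[{"dx":2,"dy":1.2,"dz":0.5,"wz":-3},{"dx":6,"dy":3.5,"dz":1.5,"wz":-7},{"dx":10,"dy":6,"dz":2.3,"wz":-12},{"dx":15,"dy":9,"dz":3.5,"wz":-17},{"dx":20,"dy":12,"dz":4.5,"wz":-22},{"dx":25,"dy":15,"dz":5.5,"wz":-27},{"dx":29,"dy":17.5,"dz":6.5,"wz":-32},{"dx":32,"dy":19.3,"dz":7.2,"wz":-36},{"dx":33.5,"dy":20.2,"dz":7.6,"wz":-37.5},{"dx":33.7,"dy":20.35,"dz":7.66,"wz":-37.7}]' 4.5 20
python3 d.py .490 .3095 .032 15.5
```

```text
d cm [33.7  20.35  7.65] w [ -0.     0.   -37.66] t 1.4 [ 1.47  0.36  0.01 -0.   -1.22 -0.29]
d cm [33.71 20.35 19.45] w [ -0.     0.   -37.66] t 1.4 [ 1.47  0.36  0.01 -0.   -1.22 -0.29]$[0]: bad value
```

```bash
python3 -m crank '[{"dx":2,"dy":1.2,"dz":0.5,"wx":0,"wy":0,"wz":-3},{"dx":6,"dy":3.5,"dz":1.5,"wx":0,"wy":0,"wz":-7},{"dx":10,"dy":6,"dz":2.3,"wx":0,"wy":0,"wz":-12},{"dx":15,"dy":9,"dz":3.5,"wx":0,"wy":0,"wz":-17},{"dx":20,"dy":12,"dz":4.5,"wx":0,"wy":0,"wz":-22},{"dx":25,"dy":15,"dz":5.5,"wx":0,"wy":0,"wz":-27},{"dx":29,"dy":17.5,"dz":6.5,"wx":0,"wy":0,"wz":-32},{"dx":32,"dy":19.3,"dz":7.2,"wx":0,"wy":0,"wz":-36},{"dx":33.5,"dy":20.2,"dz":7.6,"wx":0,"wy":0,"wz":-37.5},{"dx":33.7,"dy":20.35,"dz":7.66,"wx":0,"wy":0,"wz":-37.7}]' 4.5 20
python3 d.py .490 .3095 .032 15.5
```

```text
t: 2.65
eef_pos: [0.4905, 0.3084, 0.1497]
ee_rot: [3.141, 0.0, 0.27]
force: [-1.3, -0.2, 0.3]
width: 0.0454
gripper_force: 0.0
d cm [-1.000e-02 -1.200e-01  1.177e+01] w [ 0.02  0.02 -0.06] t 2.65 [ 0.9   0.26 -0.31  0.   -1.    0.94]
```

```bash
python3 -m crank '[{"dx":0,"dy":-0.1,"dz":1,"wx":0,"wy":0,"wz":0},{"dx":0,"dy":-0.1,"dz":2.5,"wx":0,"wy":0,"wz":0},{"dx":0,"dy":-0.1,"dz":4,"wx":0,"wy":0,"wz":0},{"dx":0,"dy":-0.1,"dz":5.5,"wx":0,"wy":0,"wz":0},{"dx":0,"dy":-0.1,"dz":6.5,"wx":0,"wy":0,"wz":0},{"dx":0,"dy":-0.1,"dz":7.3,"wx":0,"wy":0,"wz":0},{"dx":0,"dy":-0.1,"dz":7.7,"wx":0,"wy":0,"wz":0},{"dx":0,"dy":-0.1,"dz":7.7,"wx":0,"wy":0,"wz":0},{"dx":0,"dy":-0.1,"dz":7.7,"wx":0,"wy":0,"wz":0},{"dx":0,"dy":-0.1,"dz":7.7,"wx":0,"wy":0,"wz":0}]'
python3 - <<'E'
from h import *
a=save('side','s1');b=save('top','t1')
s=arm.get_state();print(s['eef_pos'])
f=lambda i,x,y,w,h:cv2.resize(i[y:y+h,x:x+w,::-1],(400,400),interpolation=cv2.INTER_CUBIC)
cv2.imwrite('pics/c1.png',np.hstack([f(a,342,220,60,60),f(b,226,200,60,60)]))
print(proj('side',s['eef_pos']),proj('top',s['eef_pos']))
E
python3 d.py .490 .3095 .032 15.5
```

```text
t: 3.9
eef_pos: [0.4899, 0.3107, 0.0734]
ee_rot: [-3.141, -0.001, 0.271]
force: [0.1, -0.3, 0.7]
width: 0.0449
gripper_force: 0.0
[0.48981881 0.31059635 0.07328185]
[372.91381813 254.13430936] [250.49802882 221.97199504]
d cm [-0.01  0.11  4.13] w [-0.02 -0.03  0.04] t 4.0 [ 0.9   0.35 -0.39  0.   -0.83  0.94]
```

View pics/c1.png

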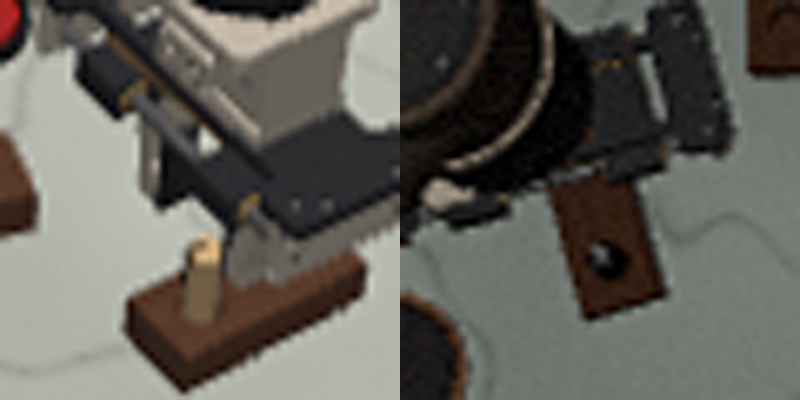

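The side view shows the fingertips straddling the seal: their midpoint is near (371,255) and the seal top near (372.5,257). I'll descend and grip.

```bash
python3 -m crank '[{"dx":0,"dy":0,"dz":0.7,"wx":0,"wy":0,"wz":0},{"dx":0,"dy":0.05,"dz":1.6,"wx":0,"wy":0,"wz":0},{"dx":0,"dy":0.05,"dz":2.5,"wx":0,"wy":0,"wz":0},{"dx":0,"dy":0.05,"dz":3.3,"wx":0,"wy":0,"wz":0},{"dx":0,"dy":0.05,"dz":3.8,"wx":0,"wy":0,"wz":0},{"dx":0,"dy":0.05,"dz":4.1,"wx":0,"wy":0,"wz":0},{"dx":0,"dy":0.05,"dz":4.1,"wx":0,"wy":0,"wz":0},{"dx":0,"dy":0.05,"dz":4.1,"wx":0,"wy":0,"wz":0},{"dx":0,"dy":0.05,"dz":4.1,"wx":0,"wy":0,"wz":0},{"dx":0,"dy":0.05,"dz":4.1,"wx":0,"wy":0,"wz":0}]' 4.5 20
python3 -m crank '[{"dx":0,"dy":0,"dz":0,"wx":0,"wy":0,"wz":0},{"dx":0,"dy":0,"dz":0,"wx":0,"wy":0,"wz":0},{"dx":0,"dy":0,"dz":0,"wx":0,"wy":0,"wz":0},{"dx":0,"dy":0,"dz":0,"wx":0,"wy":0,"wz":0},{"dx":0,"dy":0,"dz":0,"wx":0,"wy":0,"wz":0},{"dx":0,"dy":0,"dz":0,"wx":0,"wy":0,"wz":0},{"dx":0,"dy":0,"dz":0,"wx":0,"wy":0,"wz":0},{"dx":0,"dy":0,"dz":0,"wx":0,"wy":0,"wz":0},{"dx":0,"dy":0,"dz":0,"wx":0,"wy":0,"wz":0},{"dx":0,"dy":0,"dz":0,"wx":0,"wy":0,"wz":0}]' 1 20
```

```text
t: 5.25
eef_pos: [0.4899, 0.3101, 0.0322]
ee_rot: [-3.141, -0.0, 0.271]
force: [0.2, -0.6, 0.3]
width: 0.0448
gripper_force: 0.0
t: 6.5
eef_pos: [0.4898, 0.31, 0.032]
ee_rot: [-3.142, 0.0, 0.271]
force: [0.8, 0.7, -0.4]
width: 0.0172
gripper_force: 20.0
```

```bash
python3 -m crank '[{"dx":0,"dy":0,"dz":-1,"wx":0,"wy":0,"wz":0},{"dx":0,"dy":0,"dz":-3,"wx":0,"wy":0,"wz":0},{"dx":0,"dy":-0.5,"dz":-7,"wx":0,"wy":0,"wz":-4},{"dx":0,"dy":-2,"dz":-12,"wx":0,"wy":0,"wz":-10},{"dx":0,"dy":-4,"dz":-17.5,"wx":0,"wy":0,"wz":-16},{"dx":0,"dy":-7,"dz":-23,"wx":0,"wy":0,"wz":-24},{"dx":0,"dy":-10,"dz":-28.5,"wx":0,"wy":0,"wz":-32},{"dx":0,"dy":-12.5,"dz":-34,"wx":0,"wy":0,"wz":-37},{"dx":0,"dy":-14,"dz":-38.5,"wx":0,"wy":0,"wz":-40},{"dx":0,"dy":-14.6,"dz":-41,"wx":0,"wy":0,"wz":-41}]'
cat > look.py <<'E'
import sys
from h import *
s=arm.get_state();print(s['eef_pos'],s['ee_rot'],s['width'],s['gripper_force'],s['t'])
a=np.mean([arm.grab_frame('side').astype(float) for _ in range(2)],0).astype(np.uint8)
p=s['eef_pos'];u,v=proj('side',p).astype(int)
cv2.imwrite(f'pics/{sys.argv[1]}.png',cv2.resize(a[v-22:v+18,u-20:u+20,::-1],(600,600),interpolation=cv2.INTER_CUBIC))
C=np.array(cal('side')['world_from_camera'])[:3,3]
print('cam az',np.degrees(np.arctan2(C[1]-p[1],C[0]-p[0])),u,v,'face',proj('side',p-[0,0,.026]),'top',proj('side',p+[0,0,.034]))
E
python3 look.py l2
```

```text
t: 7.75
eef_pos: [0.4504, 0.451, 0.4455]
ee_rot: [3.141, -0.003, 0.989]
force: [0.6, -0.6, -1.1]
width: 0.0174
gripper_force: 20.0
[0.45042224 0.45103595 0.44553891] [ 3.14131397 -0.00325814  0.98855297] 0.017413231476552802 19.988124839728698 7.75
cam az 56.03656597617017 425 179 face [423.4669579  188.82482383] top [427.6487551  167.63449621]
```

View pics/l2.png

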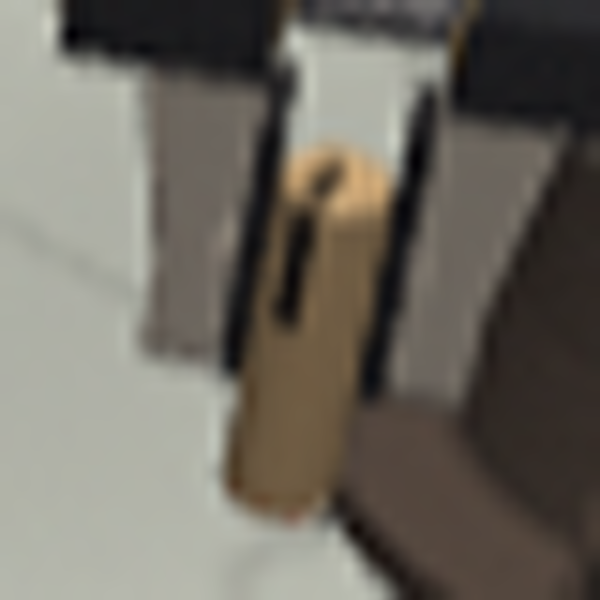

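The crop shows the pale seal upright between the fingers. Its axis runs from (338,185) to (280,490) and the mark lies left of it, around (295,275), about 29° clockwise of the tool x axis. I'll turn it 25° and check again.

```bash
python3 -m crank '[{"dx":0,"dy":0,"dz":0,"wx":0,"wy":0,"wz":-5},{"dx":0,"dy":0,"dz":0,"wx":0,"wy":0,"wz":-12},{"dx":0,"dy":0,"dz":0,"wx":0,"wy":0,"wz":-19},{"dx":0,"dy":0,"dz":0,"wx":0,"wy":0,"wz":-25},{"dx":0,"dy":0,"dz":0,"wx":0,"wy":0,"wz":-25},{"dx":0,"dy":0,"dz":0,"wx":0,"wy":0,"wz":-25},{"dx":0,"dy":0,"dz":0,"wx":0,"wy":0,"wz":-25},{"dx":0,"dy":0,"dz":0,"wx":0,"wy":0,"wz":-25},{"dx":0,"dy":0,"dz":0,"wx":0,"wy":0,"wz":-25},{"dx":0,"dy":0,"dz":0,"wx":0,"wy":0,"wz":-25}]'
python3 look.py l3
```

```text
t: 9.1
eef_pos: [0.4507, 0.4507, 0.4419]
ee_rot: [-3.142, 0.0, 1.423]
force: [-0.9, 0.7, 0.1]
width: 0.0175
gripper_force: 20.0
[0.45072804 0.4506826  0.44192516] [-3.14158308e+00  1.07463287e-04  1.42296076e+00] 0.01752207663880608 19.988516842131503 9.1
cam az 56.0677805238193 424 181 face [423.03738314 189.98502061] top [427.19155682 168.89473359]
```

View pics/l3.png

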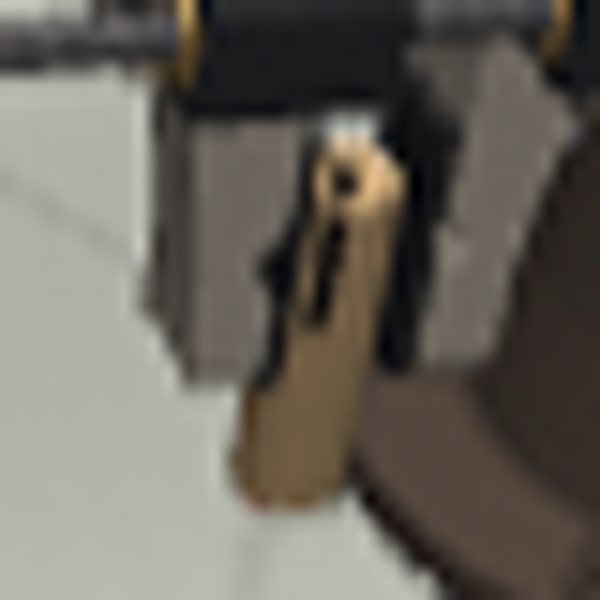

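Measured from tool x, the mark is at −28.5° in both views, so the final tool yaw should be about −10+28.5 = 18.5°. The face position also matches the projection. Next is the pad hover.

```bash
python3 d.py .5263 .0686 .10 18.5
```

```text
d cm [-36.68  13.1   34.2 ] w [-0.    0.   63.03] t 9.2 [ 1.09  0.24  0.33 -0.   -1.65  1.9 ]
```

```bash
python3 -m crank '[{"dx":-2,"dy":0.7,"dz":1,"wx":0,"wy":0,"wz":4},{"dx":-5,"dy":1.8,"dz":3.5,"wx":0,"wy":0,"wz":10},{"dx":-9,"dy":3.2,"dz":7,"wx":0,"wy":0,"wz":17},{"dx":-13,"dy":4.6,"dz":10.5,"wx":0,"wy":0,"wz":24},{"dx":-17.5,"dy":6.2,"dz":14,"wx":0,"wy":0,"wz":32},{"dx":-22,"dy":7.8,"dz":17.5,"wx":0,"wy":0,"wz":40},{"dx":-26.5,"dy":9.4,"dz":21,"wx":0,"wy":0,"wz":48},{"dx":-31,"dy":11,"dz":24.5,"wx":0,"wy":0,"wz":56},{"dx":-34.5,"dy":12.3,"dz":27,"wx":0,"wy":0,"wz":61},{"dx":-36.5,"dy":13,"dz":28.5,"wx":0,"wy":0,"wz":63}]'
python3 d.py .5263 .0686 .050 18.5
```

```text
t: 10.45
eef_pos: [0.5252, 0.0685, 0.1557]
ee_rot: [3.141, 0.001, 0.32]
force: [0.2, -0.3, -0.1]
width: 0.0177
gripper_force: 20.0
d cm [ 0.12  0.02 10.57] w [ 0.01  0.08 -0.16] t 10.45 [ 0.5   0.18 -0.41 -0.   -0.99  1.39]
```

```bash
python3 -m crank '[{"dx":0.1,"dy":0,"dz":1,"wx":0,"wy":0,"wz":0},{"dx":0.1,"dy":0,"dz":3,"wx":0,"wy":0,"wz":0},{"dx":0.1,"dy":0,"dz":5,"wx":0,"wy":0,"wz":0},{"dx":0.1,"dy":0,"dz":7,"wx":0,"wy":0,"wz":0},{"dx":0.1,"dy":0,"dz":8.5,"wx":0,"wy":0,"wz":0},{"dx":0.1,"dy":0,"dz":9.7,"wx":0,"wy":0,"wz":0},{"dx":0.1,"dy":0,"dz":10.4,"wx":0,"wy":0,"wz":0},{"dx":0.1,"dy":0,"dz":10.6,"wx":0,"wy":0,"wz":0},{"dx":0.1,"dy":0,"dz":10.6,"wx":0,"wy":0,"wz":0},{"dx":0.1,"dy":0,"dz":10.6,"wx":0,"wy":0,"wz":0}]'
python3 look.py l4
```

```text
t: 11.7
eef_pos: [0.5269, 0.0709, 0.0514]
ee_rot: [-3.141, -0.001, 0.324]
force: [-0.8, 0.4, -0.6]
width: 0.0173
gripper_force: 20.0
[0.52689515 0.07094963 0.05144028] [-3.14148801e+00 -9.39901698e-04  3.23559687e-01] 0.01733279091648692 19.98815111001022 11.7
cam az 70.10681002620724 336 213 face [336.51663797 219.02481285] top [337.00877395 206.02580394]
```

View pics/l4.png

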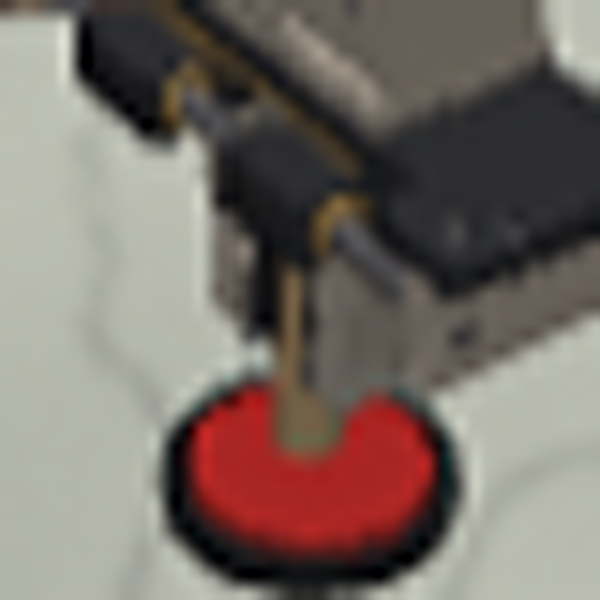

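The seal's lower end at (308,440) hovers above the middle of the pad at (315,470), which is consistent with the remaining gap of about 9 mm. I'll dab now.

```bash
python3 -m crank '[{"dx":0,"dy":0,"dz":0.3,"wx":0,"wy":0,"wz":0},{"dx":0,"dy":0,"dz":0.6,"wx":0,"wy":0,"wz":0},{"dx":0,"dy":0,"dz":0.8,"wx":0,"wy":0,"wz":0},{"dx":0,"dy":0,"dz":0.9,"wx":0,"wy":0,"wz":0},{"dx":0,"dy":0,"dz":0.98,"wx":0,"wy":0,"wz":0},{"dx":0,"dy":0,"dz":1.05,"wx":0,"wy":0,"wz":0},{"dx":0,"dy":0,"dz":1.1,"wx":0,"wy":0,"wz":0},{"dx":0,"dy":0,"dz":1.1,"wx":0,"wy":0,"wz":0},{"dx":0,"dy":0,"dz":1.1,"wx":0,"wy":0,"wz":0},{"dx":0,"dy":0,"dz":1.1,"wx":0,"wy":0,"wz":0}]'
```

```text
t: 13.05
eef_pos: [0.5266, 0.0708, 0.04]
ee_rot: [3.142, -0.0, 0.324]
force: [-1.6, -0.0, 3.7]
width: 0.0176
gripper_force: 20.0
```

```bash
python3 -m crank '[{"dx":0,"dy":0,"dz":0,"wx":0,"wy":0,"wz":0},{"dx":0,"dy":0,"dz":0,"wx":0,"wy":0,"wz":0},{"dx":0,"dy":0,"dz":-0.5,"wx":0,"wy":0,"wz":0},{"dx":0,"dy":0,"dz":-1.5,"wx":0,"wy":0,"wz":0},{"dx":0,"dy":0,"dz":-3.5,"wx":0,"wy":0,"wz":0},{"dx":0,"dy":0,"dz":-6,"wx":0,"wy":0,"wz":0},{"dx":0,"dy":0,"dz":-7.5,"wx":0,"wy":0,"wz":0},{"dx":0,"dy":0,"dz":-8,"wx":0,"wy":0,"wz":0},{"dx":0,"dy":0,"dz":-8,"wx":0,"wy":0,"wz":0},{"dx":0,"dy":0,"dz":-8,"wx":0,"wy":0,"wz":0}]'
python3 d.py .512 -.252 .12 18.5
```

```text
t: 14.3
eef_pos: [0.526, 0.0706, 0.1191]
ee_rot: [3.142, 0.001, 0.323]
force: [-0.2, -0.3, 0.4]
width: 0.0174
gripper_force: 20.0
d cm [-11.58  30.14  -0.07] w [0.01 0.09 0.03] t 14.3 [ 0.5   0.22 -0.45 -0.   -0.9   1.39]
```

```bash
python3 -m crank '[{"dx":-0.8,"dy":2,"dz":0,"wx":0,"wy":0,"wz":0},{"dx":-2,"dy":5.2,"dz":0,"wx":0,"wy":0,"wz":0},{"dx":-3.5,"dy":9.2,"dz":0,"wx":0,"wy":0,"wz":0},{"dx":-5.2,"dy":13.6,"dz":0,"wx":0,"wy":0,"wz":0},{"dx":-6.9,"dy":18,"dz":0,"wx":0,"wy":0,"wz":0},{"dx":-8.6,"dy":22.4,"dz":0,"wx":0,"wy":0,"wz":0},{"dx":-10,"dy":26.2,"dz":0,"wx":0,"wy":0,"wz":0},{"dx":-11,"dy":28.8,"dz":0,"wx":0,"wy":0,"wz":0},{"dx":-11.6,"dy":30.1,"dz":0,"wx":0,"wy":0,"wz":0},{"dx":-11.6,"dy":30.1,"dz":0,"wx":0,"wy":0,"wz":0}]'
python3 -m crank '[{"dx":0,"dy":0,"dz":1,"wx":0,"wy":0,"wz":0},{"dx":0,"dy":0,"dz":2.5,"wx":0,"wy":0,"wz":0},{"dx":0,"dy":0,"dz":4,"wx":0,"wy":0,"wz":0},{"dx":0,"dy":0,"dz":5.5,"wx":0,"wy":0,"wz":0},{"dx":0,"dy":0,"dz":6.5,"wx":0,"wy":0,"wz":0},{"dx":0,"dy":0,"dz":6.8,"wx":0,"wy":0,"wz":0},{"dx":0,"dy":0,"dz":7,"wx":0,"wy":0,"wz":0},{"dx":0,"dy":0,"dz":7,"wx":0,"wy":0,"wz":0},{"dx":0,"dy":0,"dz":7,"wx":0,"wy":0,"wz":0},{"dx":0,"dy":0,"dz":7,"wx":0,"wy":0,"wz":0}]'
python3 look.py l5
python3 d.py .512 -.252 .036 18.5
python3 - <<'E'
from h import *
for p in((.512,-.252,.012),(.4955,-.2485,.012)): print(proj('side',p),proj('top',p))
E
```

```text
t: 15.55
eef_pos: [0.5115, -0.2524, 0.1194]
ee_rot: [-3.141, 0.001, 0.322]
force: [0.4, 0.9, 0.3]
width: 0.0175
gripper_force: 20.0
t: 16.8
eef_pos: [0.5125, -0.2515, 0.0503]
ee_rot: [3.141, -0.001, 0.323]
force: [0.2, -0.4, -0.6]
width: 0.0177
gripper_force: 20.0
[ 0.51247423 -0.25147519  0.05030352] [ 3.14130392e+00 -6.00528545e-04  3.23495713e-01] 0.01768013945501493 19.988291534828022 16.8
cam az 73.92046518007216 315 164 face [315.17232673 169.44445114] top [315.12586421 157.21848028]
d cm [-0.05  0.04  1.42] w [ 0.01 -0.02  0.04] t 16.9 [-0.11  0.36 -0.44 -0.   -0.77  2.01]
[315.255757   171.79948359] [403.86925462 216.23241429]
[319.29045307 171.62143736] [403.13005907 220.63279902]
```

View pics/l5.png

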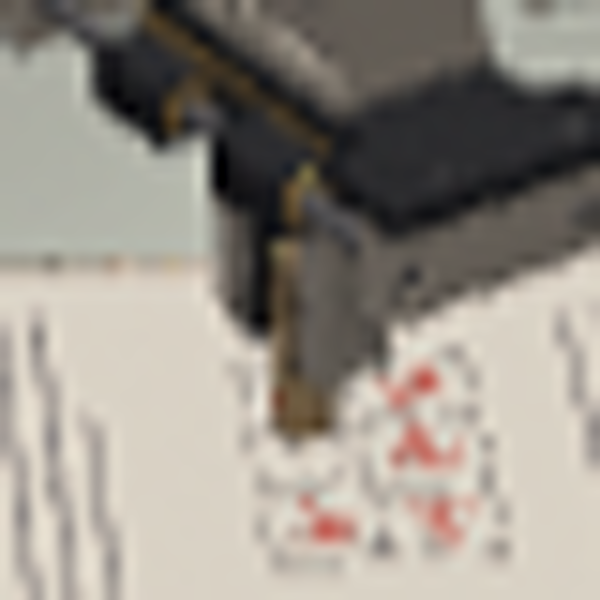

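The seal's face near (303,418) hovers above the empty box, whose centre is near (311,453) in the crop. The line-up is within about 2 mm, and I'll correct by 1 mm along −x. Then a gentle press.

```bash
python3 -m crank '[{"dx":-0.1,"dy":0,"dz":0.2,"wx":0,"wy":0,"wz":0},{"dx":-0.1,"dy":0,"dz":0.6,"wx":0,"wy":0,"wz":0},{"dx":-0.1,"dy":0,"dz":0.9,"wx":0,"wy":0,"wz":0},{"dx":-0.1,"dy":0,"dz":1.1,"wx":0,"wy":0,"wz":0},{"dx":-0.1,"dy":0,"dz":1.2,"wx":0,"wy":0,"wz":0},{"dx":-0.1,"dy":0,"dz":1.28,"wx":0,"wy":0,"wz":0},{"dx":-0.1,"dy":0,"dz":1.35,"wx":0,"wy":0,"wz":0},{"dx":-0.1,"dy":0,"dz":1.4,"wx":0,"wy":0,"wz":0},{"dx":-0.1,"dy":0,"dz":1.4,"wx":0,"wy":0,"wz":0},{"dx":-0.1,"dy":0,"dz":1.4,"wx":0,"wy":0,"wz":0}]'
python3 - <<'E'
from h import *
F=[]
for i in range(10):
    arm.grab_frame('side');s=arm.get_state();F.append(np.r_[s['force'],s['eef_pos']])
print(np.mean(F,0).round(4),np.std(F,0).round(4),s['qd'].round(3),s['t'])
E
```

```text
t: 18.15
eef_pos: [0.5113, -0.2518, 0.0361]
ee_rot: [3.142, -0.0, 0.324]
force: [-1.6, 1.8, 4.1]
width: 0.0174
gripper_force: 20.0
[-1.1999  0.903   3.511   0.5113 -0.2518  0.036 ] [0.4849 0.5948 0.5578 0.     0.     0.    ] [ 0.001  0.001  0.     0.002 -0.     0.   ] 18.65
```

```bash
python3 look.py l6
```

```text
[ 0.51132433 -0.25176626  0.03597775] [ 3.14156395e+00 -1.02658980e-06  3.23581961e-01] 0.017216818299094695 19.992853474686854 18.65
cam az 73.87988511738362 315 167 face [315.42848166 172.20344715] top [315.38786161 160.10472484]
```

View pics/l6.png

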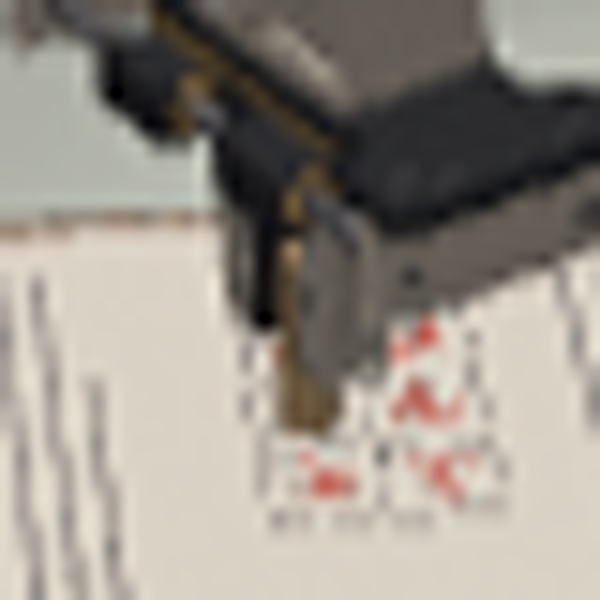

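The seal's foot at about (310,412) sits in the middle of the empty box (311,409), and the push is about 3.5–4 N. I'm handing the job in.

```bash
python3 -c "
from station import arm
print(arm.job_done())"
```

```text
the job is handed in; nothing more can be done
None
```

I inked the seal and handed the job in with it still gripped and pressed, at about 3.5–4 N, on the unstamped box (head row, middle), its mark turned towards the clip; the hand-in reported no pass or fail.

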